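# Feel along a sanded wavy strip

## Robot

A 6-joint arm with a two-finger parallel gripper is mounted at the origin on a cart in front of the work surface, level with it; the furniture and walls round the work are solid. World frame = base frame: x ahead of the robot, y to its left, z up, the work surface at z = 0. Lengths are in m, angles in rad, forces in N, time in s.
With the tool pointing down it reaches from about 0.3 to 0.875 m from the base axis. Payload 6.4 kg.
Tool frame: the origin (TCP) lies midway between the tips of the shut fingers; the grasp point (between the pads) lies 19 mm behind it (grasp_offset is the distance from the TCP to the grasp point, in m); z points along the fingers, y is the line along which they close (so a half turn about z gives the same grasp; the last joint's range is limited). The gripper opens to 85 mm and grips with 20 to 120 N. Pads are 22 mm wide; open, the fingers measure 114 mm over their backs; the gripper's body (76 mm by 85 mm) begins 54 mm behind the grasp point. The pads swing forward as they close: fully open they stand 13 mm farther back than shut.
Start: joints at [1.039, 0.181, 1.607, -0, 1.354, -0.206], TCP at [0.184, 0.545, 0.231] pointing down, gripper open.
Joint ranges: [-2.99, 2.99], [-0.89, 2.07], [0.3, 2.58], [-1.14, 4.28], [0, 2.63], [-3.12, 3.12]. Speed limits (rad/s): [2.57, 2.57, 3.01, 3.14, 3.14, 3.14].

## Interface

Orientations are given as a unit quaternion [w, x, y, z].
In Python, from bench import * gives the robot as it stands. The module is installed in compiled form; this text tells all that it offers.
- The arm moves only by the tool servo_tool, never from a script. Its argument "commands" is text: rows parted by semicolons, each of 7 numbers parted by spaces: the turn, a rotation vector about the tool's x, y, z in rad, then the shift along the tool's x, y, z in mm, then the opening, from 0 (shut) to 1 (fully open). In form: wx wy wz dx dy dz claw; .... A call has 1 to 5 rows; each row shifts and turns the commanded pose from where the row before left it, along the tool's axes as they then stand; what a row does not reach is not made up. A row lasts 1/8 s, in which the tool goes at most 62.5 mm and 10.7 degrees, less where a joint would pass 70% of its speed; a pose out of reach is approached as far as the arm can. A call with a gripper value outside its range is refused whole. The fingers move at their own pace and stop on an object; the grip force is fixed at half the most. Time passes only in rows, so rows that do not move let the fingers close. It gives the time, the measured TCP pose, the force, the opening and the grip force at its end, in the units of the state.
- get_obs(): the state, without advancing time (a new reading comes with each control period).
- camera(name): name is "scene" or "top"; returns the picture (400x640x3 uint8, blue, green, red); there is no depth.
- calibration(name): a dict with "fx", "fy", "cx", "cy" (pixels), "R" (3x3) and "t" (3): a world point X has camera coordinates R X + t. Camera axes: x right, y down, z forward; pixel columns grow to the right and rows downward; lengths in m; the calibration is good to about 2 mm. A picture is of the moment at which its call begins. calibration takes no time and is no camera call.
- hand_in(): hands the job in; it is judged then, once.
The state is a dict: "time_s": time; "q": joint angles; "dq": joint speeds; "joint_efforts": joint torques, N m; "eef_pos": TCP position; "eef_rot": TCP orientation; "wrist_force": force on the tool from outside, world axes, zero at the start; "torque": the same for the moment, N m; "opening": opening from 0.0 (shut) to 1.0 (fully open); "grasp_force": force on a finger pad.
Only numpy, scipy, OpenCV 4.12 (cv2) and the standard library are available. Lean on these libraries where they do the work, as an engineer would, in place of code of your own. Each camera call takes 0.05 s, during which the arm holds its last target. There are 200 camera calls.

## Task

Check the freshly sanded wavy wooden strip on its sprung holder for rough spots: with the gripper closed and pointing down, come down on its round end and run the fingertips along its top face, following its curves without lifting off, all the way to the square end. Touch it lightly, so that the strip sinks slightly on its springs but is never pressed right down, and do not lift or shift the holder or the things beside it. Then take the hand away.

Things in the scene. Friction and masses are not known exactly. Their poses are not given: they have to be found in the camera images.
- holder: Loose sprung holder lying on the table: plywood board 116 x 310 x 16 mm, 1.5 kg, with three steel springs on top that carry the wavy wooden strip. Origin under the middle of the board, on the table; z up, y along its 310 mm length towards the round end of the strip, x across.
- strip (a joint): How far the wooden strip has sunk on its springs, in m: 0 at rest, 0.010 with the springs fully pressed down. It begins to sink at a push of about 1 N, then takes about 0.6 N more for each mm. It stays level and moves only straight down; it springs back when let go.
- section_1: Section 1 of 7 of the brown wooden strip, counted from the round end. The round end: a disc 42 mm across, centred 9 mm outward of the origin. The S-shaped strip is flat and level on top, 24 mm wide, 14 mm thick, 7 flush sections of 42 mm; its top is 46 mm above the table at rest. Origin in the middle of the section's top face; x along the strip towards the square end, y across it, z up.
- section_2: Section 2 of 7 of the brown wooden strip, counted from the round end. Origin in the middle of the section's top face; x along the strip towards the square end, y across it, z up.
- section_3: Section 3 of 7 of the brown wooden strip, counted from the round end. Origin in the middle of the section's top face; x along the strip towards the square end, y across it, z up.
- section_4: Section 4 of 7 of the brown wooden strip, counted from the round end. Origin in the middle of the section's top face; x along the strip towards the square end, y across it, z up.
- section_5: Section 5 of 7 of the brown wooden strip, counted from the round end. Origin in the middle of the section's top face; x along the strip towards the square end, y across it, z up.
- section_6: Section 6 of 7 of the brown wooden strip, counted from the round end. Origin in the middle of the section's top face; x along the strip towards the square end, y across it, z up.
- section_7: Section 7 of 7 of the brown wooden strip, counted from the round end. The plain, square-cut end. Origin in the middle of the section's top face; x along the strip towards the square end, y across it, z up.
- sanding_block: Loose wooden sanding block, 40 x 85 x 31 mm, bystander on the far side of the holder; origin under its middle.
- glitter_jar: Loose small clear jar with a ribbed lid, 48 mm across, 65 mm high, bystander on the far side of the holder; origin under its middle.
- scissors: Loose scissors lying flat, 87 x 199 x 9 mm, bystander on the robot's side of the holder; origin under their middle.

How it is judged:
On the way, in this order (a step that is already met when the one before it is completed fails the run):
1. the fingers rest on round-ended section_1 alone, and the strip has sunk a little (contact force between the fingers and section_1 above 0.2 N and value of joint strip above 0.0005 m and contact force between the fingers and section_2 below 0.2 N), for 0.05 s.
2. the fingers rest on section_2, having left section_1, and the strip has sunk a little (contact force between the fingers and section_2 above 0.2 N and value of joint strip above 0.0005 m and contact force between the fingers and section_1 below 0.2 N), for 0.05 s.
3. the fingers rest on section_3, having left section_2, and the strip has sunk a little (contact force between the fingers and section_3 above 0.2 N and value of joint strip above 0.0005 m and contact force between the fingers and section_2 below 0.2 N), for 0.05 s.
4. the fingers rest on section_4, having left section_3, and the strip has sunk a little (contact force between the fingers and section_4 above 0.2 N and value of joint strip above 0.0005 m and contact force between the fingers and section_3 below 0.2 N), for 0.05 s.
5. the fingers rest on section_5, having left section_4, and the strip has sunk a little (contact force between the fingers and section_5 above 0.2 N and value of joint strip above 0.0005 m and contact force between the fingers and section_4 below 0.2 N), for 0.05 s.
6. the fingers rest on section_6, having left section_5, and the strip has sunk a little (contact force between the fingers and section_6 above 0.2 N and value of joint strip above 0.0005 m and contact force between the fingers and section_5 below 0.2 N), for 0.05 s.
7. the fingers rest on square-ended section_7, having left section_6, and the strip has sunk a little (contact force between the fingers and section_7 above 0.2 N and value of joint strip above 0.0005 m and contact force between the fingers and section_6 below 0.2 N), for 0.05 s.
At the end, for the whole second after the job is handed in: All seven sections have been felt in order from the round end; the strip is back up (sunk less than 1 mm), the holder lies flat, at rest, within 20 mm of its start, and the sanding block, jar and scissors are within 30 mm of theirs (value of joint strip below 0.001 m and distance of holder from where it was at the start of the episode below 0.02 m and linear speed of holder below 0.01 m/s and angle between holder's own z axis and vertical below 0.05 rad and distance of each of sanding_block, glitter_jar, scissors from where it was at the start of the episode below 0.03 m); the robot touches nothing.
It fails at once if the fingers hover low over the middle of the strip instead of touching it (tips about 10 to 40 mm above it) ((horizontal distance between the grasp point and section_3 below 0.015 m or horizontal distance between the grasp point and section_4 below 0.015 m or horizontal distance between the grasp point and section_5 below 0.015 m) and height (world z) of the grasp point between 0.075 and 0.105 m).
It fails at once if the strip is pressed down more than 9 mm of its 10 mm travel (value of joint strip above 0.009 m).
It fails at once if the holder is lifted more than 10 mm (height (world z) of holder above 0.01 m).
It fails at once if the holder is shifted more than 30 mm (distance of holder from where it was at the start of the episode above 0.03 m).
It fails at once if the sanding block, jar or scissors are moved more than 40 mm or lifted (distance of any of sanding_block, glitter_jar, scissors from where it was at the start of the episode above 0.04 m or height (world z) of any of sanding_block, glitter_jar, scissors above 0.03 m).
It also fails if it takes over 48 s, if anything falls off the work surface, if the arm or the gripper's body presses on something with over 40 N, if the wrist force passes 120 N, or if a joint passes its speed limit or range.

## Working session

There is one attempt and no reset: what is moved stays moved. The work goes in short steps, Python scripts to look and compute and a tool call to move; the robot and the scene stay as the last step left them, time stands still between calls to the robot, and variables do not carry over. Pictures are saved under pics/ and viewed, at most 10 in all, crops included, and the job is handed in when it is done.

Besides the shell and the picture viewer there is one more tool, called by a JSON object that holds its "op" and its "data". servo_tool: Moves the arm, as the interface text tells. Its arguments: {"type":"object","properties":{"commands":{"type":"string"}},"required":["commands"]}

```bash
mkdir -p pics; python3 - <<'E'
from bench import *
import cv2
o=get_obs(); print(o)
for n in("top","scene"):
    cv2.imwrite(f"pics/{n}0.png",camera(n)); c=calibration(n); print(n,c)
E
```

```text
{'time_s': 0.0, 'q': array([ 1.03868548e+00,  1.81516612e-01,  1.60798798e+00, -9.48315076e-06,
        1.35378675e+00, -2.06289564e-01]), 'dq': array([-0.00075078, -0.00189605, -0.00054181, -0.00042859, -0.00076052,
        0.0003547 ]), 'joint_efforts': array([-5.78133531e-04, -4.44878983e+01, -3.51330972e+01, -5.62172172e-04,
        9.70745663e-03,  2.16363759e-05]), 'eef_pos': array([0.18375224, 0.54428197, 0.23040756]), 'eef_rot': array([-3.02185631e-04,  1.62189921e-01,  9.86759195e-01, -7.93784500e-04]), 'wrist_force': array([ 0.38598663,  0.4348028 , -0.25690732]), 'torque': array([ 0.02204542, -0.00330706, -0.01566011]), 'grasp_force': 0.0, 'opening': 0.9981126397795772}
top {'fx': 414.6175725694536, 'fy': 414.6175725694536, 'cx': 328.9142468787916, 'cy': 194.2563862766893, 'R': array([[ 0.0181426 , -0.99958918,  0.02218838],
       [-0.98301177, -0.02188684, -0.18223291],
       [ 0.18264368, -0.01850526, -0.98300501]]), 't': array([0.07226783, 0.51107484, 0.83692209])}
scene {'fx': 510.42111616348166, 'fy': 510.42111616348166, 'cx': 321.02069602442805, 'cy': 194.58906141647688, 'R': array([[-0.4750893 , -0.87984877, -0.01250178],
       [-0.46789292,  0.26462829, -0.84323667],
       [ 0.74522907, -0.39476323, -0.53739708]]), 't': array([0.34862285, 0.26724911, 0.58767849])}
```

View pics/top0.png

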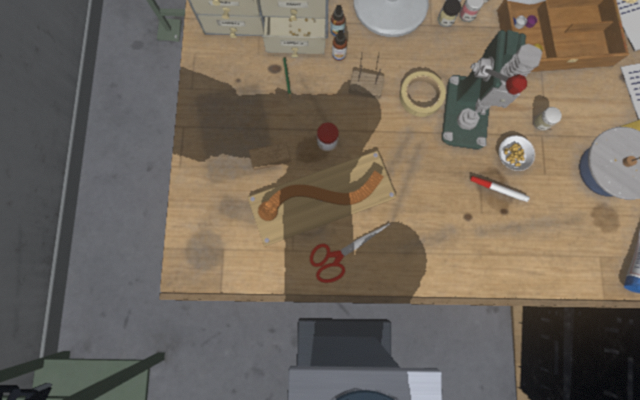

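View pics/scene0.png

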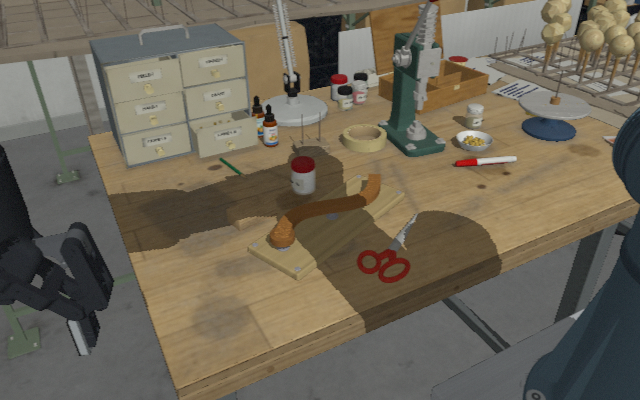

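The top view shows the orange-brown strip from its round end at about (268,211) to its square end at about (379,172). The scissors are below it at (340,255), the jar above it at (327,137) and the block in shadow near (270,157). The scene view agrees, with the round end at (284,232) and the square end at (374,182).

```bash
cat > h.py <<'E'
import numpy as np, cv2
from bench import *
def ray(c,uv,z):
    uv=np.atleast_2d(uv).astype(float); R,t=c["R"],c["t"]
    d=np.c_[(uv[:,0]-c["cx"])/c["fx"],(uv[:,1]-c["cy"])/c["fy"],np.ones(len(uv))]@R
    C=-R.T@t; return C+d*((z-C[2])/d[:,2])[:,None]
def proj(c,X):
    p=np.atleast_2d(X)@c["R"].T+c["t"]; return np.c_[c["fx"]*p[:,0]/p[:,2]+c["cx"],c["fy"]*p[:,1]/p[:,2]+c["cy"]]
E
python3 - <<'E'
from h import *
im=cv2.imread("pics/top0.png"); hsv=cv2.cvtColor(im,cv2.COLOR_BGR2HSV)
for p in[(268,211),(300,192),(340,197),(365,190),(379,172),(300,210),(330,205),(360,175)]: print(p,hsv[p[1],p[0]])
x0,y0,x1,y1=235,140,410,250
m=cv2.inRange(hsv,(5,150,70),(16,255,255))
cr=im[y0:y1,x0:x1]; k=m[y0:y1,x0:x1]
a=cv2.resize(cr,None,fx=4,fy=4,interpolation=cv2.INTER_CUBIC)
b=a.copy(); cs,_=cv2.findContours(cv2.resize(k,None,fx=4,fy=4,interpolation=cv2.INTER_NEAREST),0,2); cv2.drawContours(b,cs,-1,(255,0,0),1)
cv2.imwrite("pics/c0.png",b)
im2=cv2.imread("pics/scene0.png")[160:285,235:415]
cv2.imwrite("pics/c1.png",cv2.resize(im2,None,fx=4,fy=4,interpolation=cv2.INTER_CUBIC))
E
```

```text
(268, 211) [ 14 143 127]
(300, 192) [ 14 137  84]
(340, 197) [ 14 133  86]
(365, 190) [ 13 148 150]
(379, 172) [ 19  92 103]
(300, 210) [19 90 96]
(330, 205) [ 19  88 101]
(360, 175) [ 19  92 164]
```

View pics/c0.png

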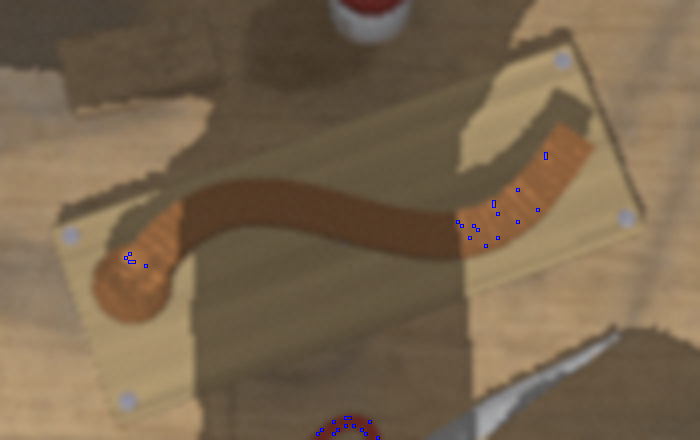

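View pics/c1.png

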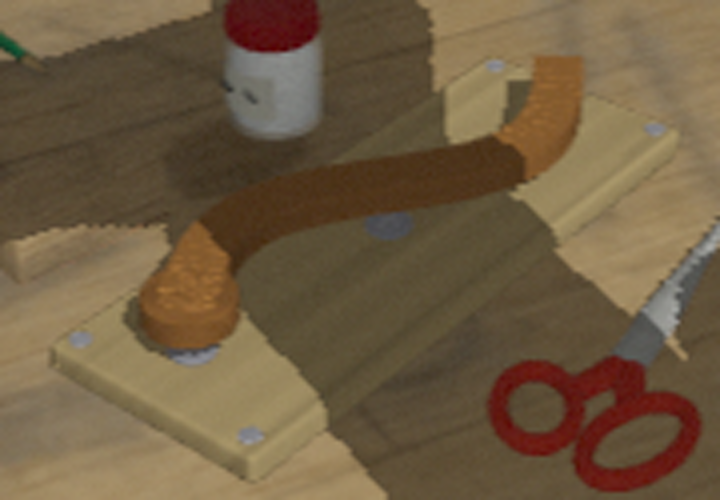

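The crops show the whole strip clearly. It is partly in shadow, with a hue of about 14 against the board's 19.

```bash
cat > meas.py <<'E'
from h import *
from scipy.interpolate import UnivariateSpline
im=cv2.imread("pics/top0.png"); c=calibration("top")
s=8; big=cv2.resize(im,None,fx=s,fy=s,interpolation=cv2.INTER_CUBIC)
H=cv2.cvtColor(big,cv2.COLOR_BGR2HSV)
m=((H[...,0]<=16)&(H[...,0]>=6)&(H[...,1]>=113)).astype(np.uint8)
box=np.zeros_like(m); box[168*s:224*s,256*s:386*s]=1; m*=box
m=cv2.morphologyEx(cv2.morphologyEx(m,cv2.MORPH_CLOSE,np.ones((17,17))),cv2.MORPH_OPEN,np.ones((17,17)))
n,l,st,_=cv2.connectedComponentsWithStats(m); k=1+np.argmax(st[1:,4]); m=(l==k).astype(np.uint8)
vv,uu=np.nonzero(m); P=ray(c,np.c_[(uu+.5)/s-.5,(vv+.5)/s-.5],.046)[:,:2]
# board axis from the four corner screws, board top z=.016
sc=np.array([[71,236],[127,401],[562,60],[627,218]])/4+[235,140]
S=ray(c,sc,.016)[:,:2]; ax=(S[0]+S[1]-S[2]-S[3]); ax/=np.linalg.norm(ax); ctr=S.mean(0)
print("screws",S.round(3).tolist(),"centre",ctr.round(4),"axis",ax.round(3))
ac=np.array([-ax[1],ax[0]]); a=(P-ctr)@-ax; b=(P-ctr)@ac
print("extent",a.min(),a.max(),b.min(),b.max(),"area cm2",m.sum()and None)
bins=np.arange(a.min(),a.max(),.004); rows=[]
for q in bins:
    w=(a>=q)&(a<q+.004)
    if w.sum()>20: lo,hi=np.percentile(b[w],[1,99]); rows.append((q+.002,(lo+hi)/2,hi-lo))
r=np.array(rows); print((r*1000).round(1).tolist())
np.save("mid.npy",r); np.savez("fr.npz",ctr=ctr,ax=-ax,ac=ac)
E
python3 meas.py
```

```text
screws [[0.501, 0.249], [0.411, 0.214], [0.607, -0.021], [0.518, -0.057]] centre [0.5093 0.0961] axis [-0.366  0.931]
extent -0.14158109471845892 0.13561848759761375 -0.04323583949358825 0.04199731439820194 area cm2 None
[[-139.6, -7.3, 21.9], [-135.6, -7.3, 29.6], [-131.6, -7.0, 35.2], [-127.6, -7.3, 39.1], [-123.6, -7.6, 41.5], [-119.6, -7.5, 41.8], [-115.6, -7.8, 40.7], [-111.6, -9.5, 40.3], [-107.6, -12.0, 40.7], [-103.6, -14.9, 38.6], [-99.6, -19.9, 32.9], [-95.6, -23.1, 29.4], [-91.6, -24.9, 28.6], [-87.6, -27.2, 27.0], [-83.6, -27.9, 26.2], [-79.6, -28.6, 25.2], [-75.6, -29.3, 25.2], [-71.6, -29.9, 25.2], [-67.6, -30.3, 25.0], [-63.6, -30.2, 24.6], [-59.6, -29.9, 25.3], [-55.6, -29.4, 25.1], [-51.6, -28.2, 25.7], [-47.6, -27.0, 26.3], [-43.6, -25.8, 26.9], [-39.6, -24.0, 27.6], [-35.6, -22.4, 27.7], [-31.6, -20.1, 28.5], [-27.6, -17.9, 29.7], [-23.6, -15.7, 30.0], [-19.6, -13.4, 30.1], [-15.6, -10.3, 31.6], [-11.6, -8.0, 30.7], [-7.6, -5.4, 30.1], [-3.6, -2.0, 31.4], [0.4, 0.6, 31.8], [4.4, 3.5, 31.2], [8.4, 6.0, 30.9], [12.4, 9.0, 30.3], [16.4, 11.6, 29.8], [20.4, 14.5, 29.9], [24.4, 16.6, 29.2], [28.4, 18.7, 28.7], [32.4, 21.0, 28.4], [36.4, 22.7, 28.1], [40.4, 24.5, 26.9], [44.4, 26.0, 26.4], [48.4, 27.3, 26.3], [52.4, 28.1, 26.0], [56.4, 28.1, 26.7], [60.4, 28.3, 26.5], [64.4, 28.8, 25.7], [68.4, 28.5, 26.1], [72.4, 28.0, 26.3], [76.4, 27.1, 25.7], [80.4, 25.9, 27.1], [84.4, 24.6, 27.3], [88.4, 23.0, 28.0], [92.4, 21.5, 28.5], [96.4, 19.6, 28.8], [100.4, 17.5, 29.2], [104.4, 14.8, 29.6], [108.4, 12.3, 29.4], [112.4, 10.0, 30.0], [116.4, 7.2, 29.8], [120.4, 4.6, 30.2], [124.4, 3.5, 27.3], [128.4, 3.8, 21.5], [132.4, 5.5, 13.3], [136.4, 6.6, 4.1]]
```

```bash
cat > plan.py <<'E'
from h import *
from scipy.optimize import curve_fit
from scipy.interpolate import interp1d
r=np.load("mid.npy"); f=np.load("fr.npz"); ctr,ax,ac=f["ctr"],f["ax"],f["ac"]
w=(r[:,0]>-86)&(r[:,0]<112); p=np.array([.03,0,.26,0])
fn=lambda a,A,a0,T,b0:A*np.sin(2*np.pi*(a-a0)/T)+b0
p,_=curve_fit(fn,r[w,0],r[w,1],p)
a=np.linspace(-.1205,.15,2000); b=fn(a,*p)
s=np.r_[0,np.cumsum(np.hypot(np.diff(a),np.diff(b)))]
X=ctr+a[:,None]*ax+b[:,None]*ac
th=np.unwrap(np.arctan2(*np.gradient(X,axis=0).T[::-1]))
at=lambda q:(interp1d(s,X,axis=0)(q),interp1d(s,th)(q))
if __name__=="__main__":
    print(p, "b at disc",b[0], "s at a=.130",np.interp(.13,a,s))
    for i,q in enumerate([0,9,51,93,135,177,219,261,282]): print(q,at(q/1000)[0].round(4),at(q/1000)[1].round(3))
    o=get_obs(); e=o["eef_pos"]; R=cv2.Rodrigues(np.zeros(3))[0]
    from scipy.spatial.transform import Rotation as Ro
    R=Ro.from_quat(np.roll(o["eef_rot"],-1)).as_matrix()
    g,t=at(0.0); print("start delta in tool mm",(R.T@(np.r_[g,.100]-e)*1000).round(1),"tool x heading",np.arctan2(R[1,0],R[0,0]),"want",t-np.pi,t)
E
python3 plan.py
```

```text
[ 0.02855151 -0.00122593  0.26851098 -0.00057143] b at disc -0.010376875387186428 s at a=.130 0.2747958189085093
0 [0.4749 0.2121] -0.636
9 [0.482  0.2066] -0.673
51 [0.5093 0.1751] -1.116
93 [0.5157 0.1342] -1.653
135 [0.5084 0.0928] -1.783
177 [0.5026 0.0513] -1.568
219 [0.5142 0.0116] -0.977
261 [ 0.5443 -0.0174] -0.634
282 [ 0.5614 -0.0295] -0.608
start delta in tool mm [-382.2 -221.4  130.7] tool x heading 2.8158082504003694 want -3.777677011123018 -0.6360843575332246
```

{"op": "servo_tool", "data": {"commands": "0 0 0 -46 -27 0 0; 0 0 0 -46 -27 0 0; 0 0 0 -46 -27 0 0; 0 0 0 -46 -27 0 0; 0 0 0 -46 -27 0 0"}}

```text
time_s: 0.72
eef_pos: [0.3594, 0.3418, 0.231]
eef_rot: [-0.0, 0.162, 0.987, -0.0]
wrist_force: [0.3, 0.5, 1.3]
opening: 0.002
grasp_force: 0.0
```

{"op": "servo_tool", "data": {"commands": "0 0 0 -46 -27 10 0; 0 0 0 -46 -27 20 0; 0 0 0 -40 -22 20 0; 0 0 0.155 0 0 20 0; 0 0 0.155 0 0 20 0"}}

```text
time_s: 1.35
eef_pos: [0.4596, 0.2281, 0.1402]
eef_rot: [-0.0, 0.316, 0.949, -0.0]
wrist_force: [0.5, 0.0, -0.3]
opening: -0.001
grasp_force: 0.0
```

```bash
python3 plan.py | tail -1; python3 - <<'E'
from h import *
print(get_obs())
im=camera("top"); cv2.imwrite("pics/t1.png",cv2.resize(im[120:270,220:420],None,fx=4,fy=4))
E
```

```text
start delta in tool mm [-21.9  -3.7  40.2] tool x heading 2.498889543341968 want -3.777677011123018 -0.6360843575332246
{'time_s': 1.35, 'q': array([ 2.29044699e-01,  1.48090723e-01,  1.84236577e+00,  6.27270003e-05,
        1.15207418e+00, -6.99074270e-01]), 'dq': array([ 1.56426976e-02,  2.11441344e-01,  1.24491236e-01, -5.82465551e-05,
       -3.35822242e-01,  1.23176121e+00]), 'joint_efforts': array([ -0.61509462, -40.37149787, -32.14853525,  -0.04153495,
         0.44783922,  -1.67531356]), 'eef_pos': array([0.45958368, 0.22812322, 0.14018982]), 'eef_rot': array([-4.14734860e-04,  3.15849077e-01,  9.48809327e-01, -2.20883296e-04]), 'wrist_force': array([ 0.47522486,  0.04332809, -0.29505446]), 'torque': array([-0.0087015 ,  0.02863938, -0.02078146]), 'grasp_force': 0.0, 'opening': -0.0012142148891951165}
```

View pics/t1.png

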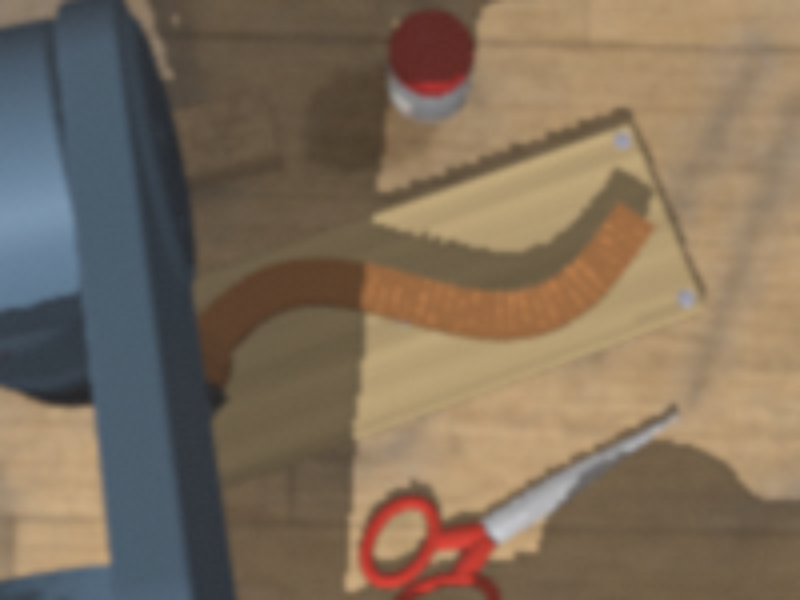

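The view shows the arm over the round end, with the jar and scissors undisturbed. I'll go over the disc and down to just above it.

{"op": "servo_tool", "data": {"commands": "0 0 0 -11 -2.5 0 0; 0 0 0 -10 -2.5 10 0; 0 0 0 0 0 30 0; 0 0 0 0 0 30 0; 0 0 0 0 0 10 0"}}

```text
time_s: 2.02
eef_pos: [0.4727, 0.2119, 0.0599]
eef_rot: [-0.001, 0.312, 0.95, -0.001]
wrist_force: [-0.2, -0.3, -0.3]
opening: 0.003
grasp_force: 0.0
```

{"op": "servo_tool", "data": {"commands": "0 0 0 0 0 0 0; 0 0 0 0 0 5 0"}}

```text
time_s: 2.28
eef_pos: [0.4749, 0.2128, 0.0577]
eef_rot: [0.001, 0.312, 0.95, 0.001]
wrist_force: [-0.2, -0.3, -0.1]
opening: 0.001
grasp_force: 0.0
```

```bash
python3 plan.py | tail -1; python3 - <<'E'
from h import *
im=camera("scene"); cv2.imwrite("pics/s1.png",cv2.resize(im[150:290,220:420],None,fx=4,fy=4))
E
```

```text
start delta in tool mm [ -0.5  -0.5 -42.3] tool x heading 2.506262543886635 want -3.777677011123018 -0.6360843575332246
```

View pics/s1.png

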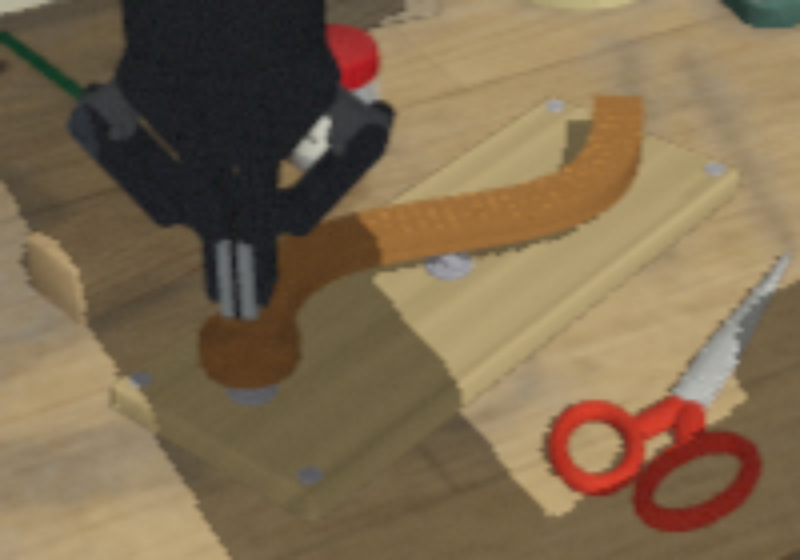

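The shut fingertips are just above the round disc, near crop pixel (245,315), and centred on it. Next I lower until contact.

{"op": "servo_tool", "data": {"commands": "0 0 0 0 0 3 0; 0 0 0 0 0 3 0; 0 0 0 0 0 3 0; 0 0 0 0 0 2 0; 0 0 0 0 0 0 0"}}

```text
time_s: 2.95
eef_pos: [0.4733, 0.2125, 0.0452]
eef_rot: [-0.0, 0.313, 0.95, -0.0]
wrist_force: [-0.5, -0.3, 1.8]
opening: 0.001
grasp_force: 0.8
```

{"op": "servo_tool", "data": {"commands": "0 0 0 0 0 1.5 0; 0 0 0 0 0 1.5 0; 0 0 0 0 0 0 0"}}

```text
time_s: 3.32
eef_pos: [0.4734, 0.2125, 0.0423]
eef_rot: [-0.0, 0.313, 0.95, -0.0]
wrist_force: [-0.9, -0.9, 3.5]
opening: 0.002
grasp_force: 1.6
```

```bash
cat > rows.py <<'E'
from plan import *
from scipy.spatial.transform import Rotation as Ro
import sys
# rows from the measured pose along the path: python3 rows.py s_from s_to rows
o=get_obs(); e=o["eef_pos"]; R=Ro.from_quat(np.roll(o["eef_rot"],-1)).as_matrix()
h=np.arctan2(R[1,0],R[0,0])%(2*np.pi); x=e[:2]
s0=s[np.argmin(np.hypot(*(X-x).T))]; print("now s",s0*1000,"z",e[2],"F",o["wrist_force"].round(2))
s1,n=float(sys.argv[1])/1000,int(sys.argv[2])
for q in np.linspace(s0,s1,n+1)[1:]:
    g,t=at(q); t+=np.pi; d=g-x
    tx=np.array([np.cos(h),np.sin(h)]); ty=np.array([np.sin(h),-np.cos(h)])
    dz=0; print(f"0 0 {h-t:.3f} {d@tx*1000:.1f} {d@ty*1000:.1f} 0 0;",end=" ")
    x,h=g,t
print()
E
python3 rows.py 60 10; python3 rows.py 35 5; python3 -c "
import runpy" 
```

```text
now s 0.0 z 0.04230994456084844 F [-0.87 -0.94  3.52]
0 0 0.023 -7.5 0.4 0 0; 0 0 0.031 -6.0 -0.1 0 0; 0 0 0.039 -6.0 -0.1 0 0; 0 0 0.049 -6.0 -0.1 0 0; 0 0 0.058 -6.0 -0.2 0 0; 0 0 0.069 -6.0 -0.2 0 0; 0 0 0.078 -6.0 -0.2 0 0; 0 0 0.087 -6.0 -0.3 0 0; 0 0 0.092 -6.0 -0.3 0 0; 0 0 0.094 -6.0 -0.3 0 0; 
now s 0.0 z 0.04230994456084844 F [-0.87 -0.94  3.52]
0 0 0.028 -8.5 0.4 0 0; 0 0 0.038 -7.0 -0.1 0 0; 0 0 0.050 -7.0 -0.2 0 0; 0 0 0.063 -7.0 -0.2 0 0; 0 0 0.077 -7.0 -0.3 0 0;
```

{"op": "servo_tool", "data": {"commands": "0 0 0.023 -7 0.3 0 0; 0 0 0.03 -6 -0.1 0 0; 0 0 0.04 -6 -0.1 0 0; 0 0 0.05 -6 -0.1 0 0; 0 0 0.06 -6 -0.2 0 0"}}

```text
time_s: 3.95
eef_pos: [0.4975, 0.1923, 0.0423]
eef_rot: [0.0, 0.409, 0.913, 0.0]
wrist_force: [-2.3, 2.1, 3.3]
opening: -0.001
grasp_force: 1.6
```

```bash
python3 rows.py 65 5
```

```text
now s 30.076348322147215 z 0.04233246765204819 F [-2.28  2.11  3.29]
0 0 0.076 -6.9 -0.2 0 0; 0 0 0.094 -7.0 -0.3 0 0; 0 0 0.104 -7.0 -0.4 0 0; 0 0 0.109 -7.0 -0.4 0 0; 0 0 0.107 -7.0 -0.4 0 0;
```

{"op": "servo_tool", "data": {"commands": "0 0 0.08 -7 -0.2 0 0; 0 0 0.09 -7 -0.3 0 0; 0 0 0.1 -7 -0.4 0 0; 0 0 0.11 -7 -0.4 0 0; 0 0 0.11 -7 -0.4 0 0"}}

```text
time_s: 4.58
eef_pos: [0.5146, 0.1618, 0.0425]
eef_rot: [0.0, 0.619, 0.786, 0.0]
wrist_force: [-0.9, 2.8, 2.8]
opening: -0.001
grasp_force: 1.6
```

```bash
python3 rows.py 100 5
```

```text
now s 65.227113862273 z 0.04251938506209586 F [-0.92  2.79  2.75]
0 0 0.099 -6.9 -0.8 0 0; 0 0 0.087 -6.9 -0.3 0 0; 0 0 0.073 -6.9 -0.3 0 0; 0 0 0.060 -7.0 -0.2 0 0; 0 0 0.047 -7.0 -0.2 0 0;
```

{"op": "servo_tool", "data": {"commands": "0 0 0.1 -7 -0.8 0.2 0; 0 0 0.09 -7 -0.3 0 0; 0 0 0.07 -7 -0.3 0 0; 0 0 0.06 -7 -0.2 0 0; 0 0 0.05 -7 -0.2 0 0"}}

```text
time_s: 5.2
eef_pos: [0.5153, 0.1268, 0.0425]
eef_rot: [0.0, 0.752, 0.659, 0.001]
wrist_force: [0.5, 2.6, 2.8]
opening: -0.005
grasp_force: 1.6
```

```bash
python3 rows.py 135 5
```

```text
now s 100.44042876689346 z 0.04245811333048488 F [0.48 2.65 2.84]
0 0 0.035 -7.0 -0.4 0 0; 0 0 0.025 -6.9 -0.1 0 0; 0 0 0.016 -6.9 -0.1 0 0; 0 0 0.007 -6.9 -0.0 0 0; 0 0 -0.002 -6.9 0.0 0 0;
```

{"op": "servo_tool", "data": {"commands": "0 0 0.035 -7 -0.4 0.2 0; 0 0 0.025 -7 -0.1 0 0; 0 0 0.015 -7 -0.1 0 0; 0 0 0.007 -7 0 0 0; 0 0 0 -7 0 0 0"}}

```text
time_s: 5.82
eef_pos: [0.5074, 0.0925, 0.0419]
eef_rot: [-0.0, 0.777, 0.629, -0.0]
wrist_force: [0.9, 2.3, 4.3]
opening: 0.002
grasp_force: 1.8
```

```bash
python3 rows.py 170 5; python3 - <<'E'
from h import *
im=camera("scene"); cv2.imwrite("pics/s2.png",cv2.resize(im[150:290,220:420],None,fx=4,fy=4))
E
```

```text
now s 135.56266564682218 z 0.04186920596518777 F [0.9  2.32 4.28]
0 0 -0.009 -6.9 0.9 0 0; 0 0 -0.019 -6.9 0.1 0 0; 0 0 -0.029 -6.9 0.1 0 0; 0 0 -0.039 -6.9 0.1 0 0; 0 0 -0.051 -6.9 0.2 0 0;
```

View pics/s2.png

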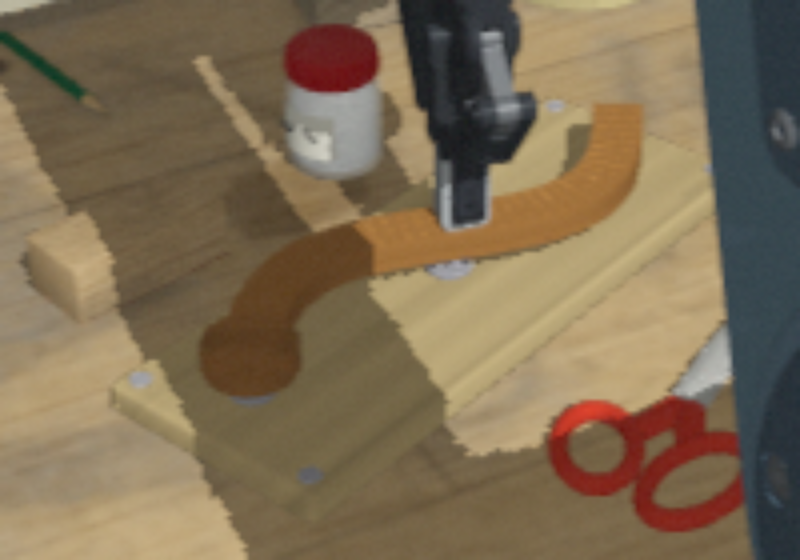

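The fingers are on the strip's centreline at about (465,225). The screws at (140,380), (310,475) and (555,105) are where they were, so the holder has not moved. Carrying on.

{"op": "servo_tool", "data": {"commands": "0 0 -0.01 -7 0.9 0 0; 0 0 -0.02 -7 0.1 0 0; 0 0 -0.03 -7 0.1 0 0; 0 0 -0.04 -7 0.1 0 0; 0 0 -0.05 -7 0.2 0 0"}}

```text
time_s: 6.5
eef_pos: [0.5027, 0.0577, 0.0418]
eef_rot: [-0.0, 0.727, 0.686, -0.0]
wrist_force: [-0.7, 2.4, 3.8]
opening: -0.001
grasp_force: 1.8
```

```bash
python3 rows.py 205 5
```

```text
now s 170.59506606424117 z 0.04184419708748832 F [-0.69  2.45  3.77]
0 0 -0.065 -6.9 0.3 0 0; 0 0 -0.078 -6.9 0.3 0 0; 0 0 -0.091 -6.9 0.3 0 0; 0 0 -0.101 -6.9 0.3 0 0; 0 0 -0.107 -6.9 0.4 0 0;
```

{"op": "servo_tool", "data": {"commands": "0 0 -0.065 -7 0.3 0 0; 0 0 -0.08 -7 0.3 0 0; 0 0 -0.09 -7 0.3 0 0; 0 0 -0.1 -7 0.3 0 0; 0 0 -0.11 -7 0.4 0 0"}}

```text
time_s: 7.12
eef_pos: [0.5071, 0.0234, 0.0416]
eef_rot: [-0.001, 0.557, 0.831, -0.0]
wrist_force: [-1.0, 3.0, 3.5]
opening: -0.004
grasp_force: 1.8
```

```bash
python3 rows.py 240 5
```

```text
now s 205.2302197339874 z 0.04155433966034434 F [-0.97  2.96  3.55]
0 0 -0.106 -6.9 1.1 0 0; 0 0 -0.100 -6.9 0.4 0 0; 0 0 -0.089 -6.9 0.3 0 0; 0 0 -0.076 -6.9 0.3 0 0; 0 0 -0.062 -6.9 0.2 0 0;
```

{"op": "servo_tool", "data": {"commands": "0 0 -0.105 -7 1 -0.2 0; 0 0 -0.1 -7 0.4 0 0; 0 0 -0.09 -7 0.3 0 0; 0 0 -0.075 -7 0.3 0 0; 0 0 -0.06 -7 0.2 0 0"}}

```text
time_s: 7.75
eef_pos: [0.5276, -0.0045, 0.0415]
eef_rot: [-0.001, 0.368, 0.93, -0.0]
wrist_force: [-1.5, 2.9, 4.2]
opening: -0.0
grasp_force: 1.9
```

```bash
python3 rows.py 266 5
```

```text
now s 239.9001218053264 z 0.04153352778052613 F [-1.49  2.9   4.21]
0 0 -0.041 -5.2 0.7 0 0; 0 0 -0.031 -5.2 0.1 0 0; 0 0 -0.025 -5.2 0.1 0 0; 0 0 -0.020 -5.2 0.1 0 0; 0 0 -0.014 -5.2 0.0 0 0;
```

{"op": "servo_tool", "data": {"commands": "0 0 -0.04 -5 0.7 0 0; 0 0 -0.03 -5 0.1 0 0; 0 0 -0.025 -5 0.1 0 0; 0 0 -0.02 -5 0.1 0 0; 0 0 -0.015 -5 0 0 0"}}

```text
time_s: 8.38
eef_pos: [0.5488, -0.0196, 0.042]
eef_rot: [-0.0, 0.307, 0.952, -0.0]
wrist_force: [-2.0, 1.9, 3.5]
opening: 0.001
grasp_force: 1.7
```

{"op": "servo_tool", "data": {"commands": "0 0 0 0 0 0 0; 0 0 0 0 0 0 0"}}

```text
time_s: 8.62
eef_pos: [0.5494, -0.02, 0.0424]
eef_rot: [0.001, 0.308, 0.951, -0.0]
wrist_force: [-0.1, -1.2, 4.1]
opening: 0.002
grasp_force: 1.6
```

```bash
python3 rows.py 270 1; python3 - <<'E'
from h import *
im=camera("scene"); cv2.imwrite("pics/s3.png",cv2.resize(im[150:290,220:420],None,fx=4,fy=4))
E
```

```text
now s 266.8186827780969 z 0.04243205281662496 F [-0.06 -1.23  4.08]
0 0 -0.012 -3.3 -0.9 0 0;
```

View pics/s3.png

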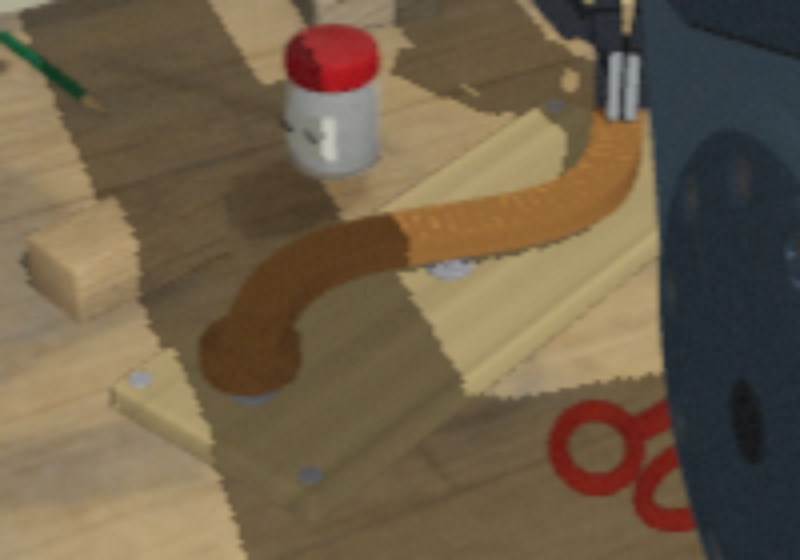

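The fingers rest near the square end at about (622,118), well inside section 7, and the holder is still in place. I'll lift straight up.

{"op": "servo_tool", "data": {"commands": "0 0 0 0 0 -8 0; 0 0 0 0 0 -20 0; 0 0 0 0 0 -35 0; 0 0 0 0 0 -35 0; 0 0 0 0 0 -35 0"}}

```text
time_s: 9.3
eef_pos: [0.5482, -0.0191, 0.1762]
eef_rot: [-0.0, 0.308, 0.951, 0.0]
wrist_force: [0.3, -0.2, 0.7]
opening: 0.0
grasp_force: 0.0
```

{"op": "servo_tool", "data": {"commands": "0 0 0 0 0 -20 0; 0 0 0 0 0 0 0; 0 0 0 0 0 0 0; 0 0 0 0 0 0 0; 0 0 0 0 0 0 0"}}

```text
time_s: 9.93
eef_pos: [0.5481, -0.0193, 0.194]
eef_rot: [-0.001, 0.308, 0.951, -0.0]
wrist_force: [-0.6, -0.6, 0.3]
opening: -0.002
grasp_force: 0.0
```

```bash
python3 -c "
from bench import *
print(get_obs()['eef_pos'],get_obs()['wrist_force']); print(hand_in())"
```

```text
[ 0.5481203  -0.0192973   0.19401345] [-0.5711343  -0.59017121  0.31694776]
the job is handed in; nothing more can be done
None
```

The fingertips ran along the whole strip from the round end to the square end at about 3–4 N, sinking it about 4 mm; the holder, block, jar and scissors showed no movement in the pictures, the hand is clear, and the job was handed in at about 10 s with no verdict returned.

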